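# Rail module in, meter cover held at its balance point

## Robot

A 6-joint arm with a two-finger parallel gripper is mounted at the origin on the work surface. World frame = base frame: x ahead of the robot, y to its left, z up, the work surface at z = 0. Lengths are in m, angles in degrees, forces in N, time in s.
With the tool pointing down it reaches from about 0.35 to 0.875 m from the base axis. Payload 4.2 kg.
Tool frame: the origin (TCP) lies at the very end of the fingers, on their centre line; the grasp point (between the pads) lies 19 mm behind it; y points along the fingers, z is the direction in which the jaws open and shut, and the axes are right-handed (so a half turn about y gives the same grasp; the last joint's range is limited). The gripper opens to 87 mm and grips with 3 to 60 N. Pads are 19 mm wide; open, the fingers measure 117 mm over their backs; the gripper's body (75 mm by 190 mm) begins 51 mm behind the grasp point.
Start: joints at [-57.72, 22.042, 0.453, 0, -68.411, -14.817], TCP at [0.188, -0.596, 0.223] pointing down, gripper open.
Joint ranges: [-179.83, 179.83], [-69.29, 118.12], [-61.27, 80.66], [-181.25, 117.63], [-171.15, -9.14], [-177.46, 177.46]. Speed limits (degrees/s): [159.86, 159.86, 180, 180, 180, 180].

## Interface

Orientations are given as a 3x3 rotation matrix whose columns are the frame's x, y, z axes.
In Python, from station import r, eyes gives the robot as it stands.
- The arm moves only by the tool play_rows, never from a script. Its argument "deltas" is one flat list of numbers, 5 for each row, row after row: the closure in counts, from 0 (fully open) to 255 (shut), then the shift along the tool's x, y, z in mm, then the turn about the tool's y in rad. In form: [claw, tx, ty, tz, roll, claw, tx, ty, tz, roll, ...]. A call has exactly 10 rows; each row shifts and turns the commanded pose from where the row before left it, along the tool's axes as they then stand; what a row does not reach is not made up. A row lasts 1/10 s, in which the tool goes at most 50 mm and 8.59 degrees, less where a joint would pass 70% of its speed; a pose out of reach is approached as far as the arm can. A call is refused whole if a number of a shift passes 50 or a number of a turn 0.15, either way. A call with a gripper value outside its range is refused whole. The fingers move at their own pace and stop on an object; the grip force is fixed at half the most. Time passes only in rows, so rows that do not move let the fingers close, or fill a call up. It gives the time, the measured TCP pose, the force and the opening at its end, in the units of the state.
- r.sense(): the state, without advancing time (a new reading comes with each control period).
- eyes.capture(name): name is "scene" or "top" or "wrist"; returns a dict with "img" (384x512x3 uint8, blue, green, red), "vfov" (degrees; the focal length in pixels is half the picture's height over the tangent of half this angle, whatever the lens; pixels are square), "cx", "cy" (the principal point, pixels), "R" (3x3) and "t" (3): a world point X has camera coordinates R X + t; the wrist camera has in their place "tool_from_camera" (4x4, takes a point from camera to tool coordinates, whose origin is the TCP and whose axes are the tool frame's). Camera axes: x right, y down, z forward; pixel columns grow to the right and rows downward; lengths in m; the calibration is good to about 2 mm. A picture is of the moment at which its call begins: read the wrist's pose just before it. There is no depth.
- r.finish_job(): hands the job in, once; it reports no verdict.
The state is a dict: "time_s": time; "joints": joint angles; "joint_velocities": joint speeds; "effort": joint torques, N m; "tcp_pos": TCP position; "ee_rot": TCP orientation; "wrist_force": force on the tool from outside, world axes, zero at the start; "moment": the same for the moment, N m; "gripper_width": opening from 0.0 (shut) to 1.0 (fully open).
Only numpy, scipy, OpenCV 4.12 (cv2) and the standard library are available. Lean on these libraries where they do the work, as an engineer would, in place of code of your own. Each camera call takes 0.05 s, during which the arm holds its last target.

## Task

Slide the wide rail module onto the open end of the mounting rail inside the instrument box and push it along until the spring catch snaps up behind it, then let go of it. Then grip the box's hinged cover by its free edge, swing it up off its open stop to its balance point, where its weight pulls it neither open nor shut, and finish still gripping it steadily there, so that I can plug the meter's short lead into the module. Do not let the cover drop shut, and leave the other things on the bench where they are.

Things in the scene. Friction and masses are not known exactly. Their poses are not given: they have to be found in the camera images.
- box: Light-grey instrument box, bolted to the bench on its back, open top up: 240 (x) x 160 (y) x 80 mm high, walls 3 mm. Place and yaw vary. Origin: centre of its underside. x runs along the mounting rail from its open end to its end bracket, y points to the hinged side. The steel rail lies 10 mm off the box's middle, at y = -10 mm.
- rail_mouth (a point): Open end of the rail, on its middle line, level with the top of its lips (23 mm above the bench); axes as the box's. Rail 35 mm wide over the lips; lips 2 mm thick, overhanging 4 mm each side, 13 mm free below them; the first 12 mm taper as a lead-in. From here back to the box's near wall 80 mm are free: lower the module in there, then slide it along +x.
- rail_home (a point): Where the module's centre (point module_mid) comes when it is home against the end bracket (the fixed grey block across the rail): at x = +70 mm of the box, 107 mm along +x from rail_mouth, 48 mm above the bench; axes as the box's. The catch keeps the module within about 6 mm of it.
- catch (a joint): Spring catch: steel tongue, 14 mm wide, in the rail's trough, rising towards the end bracket; its tip stands 5 mm above the lips, just behind the home place. 0 rad = up. The module presses it down (about 0.2 rad) in passing, at a push along the rail of up to about 8 N, and it springs back to 0 when the module has passed. Keep the module level and down while it passes.
- module_mid (a point): Centre, half-way up (35 mm), of the wide module to be fitted: light-grey plastic, 0.2 kg, 52 mm along the rail (its x), 90 mm across (its y), 70 mm high, standing on its foot. Shoulders up to 40 mm high; above them, to 70 mm, a nose 45 mm across (y) by 52 mm (x), the part to grip. Either way round fits the rail.
- module_foot (a point): Middle of the module's underside. A channel along x, open at both ends, runs through the foot: 38 mm wide, roof 10 mm above the underside; at the bottom of its sides two inward hooks, 3 mm high with 30 mm between them, pass under the rail's lips. Play 1.5 mm to each side, 2.5 mm up and down. On the rail the roof rests on the lips: underside 13 mm above the bench.
- cover (a joint): The box's hinged cover, 0.75 kg. 0 rad = shut, growing as it opens; open stop at 2.10 rad, where it rests at the start, leaning back away from the box. The hinge is free, with hardly any friction. With the panel meter in it, it balances at 1.697 rad, leaning 7 degrees beyond upright, away from the box: opened wider it falls open, less wide it falls shut.
- cover_hinge (a point): Middle of the cover's hinge line, at y = +86 mm of the box, 92 mm above the bench. Axes as the box's; the hinge line is x.
- cover_edge (a point): Middle of the cover's free edge, half-way through its thickness. Edge 15 mm thick, 240 mm long, 166 mm from the hinge line; this point lies 4.5 mm inward of the hinge's plane. Axes of the cover: y from the free edge to the hinge, z out of the outer face, x as the box's. The cover is a pan with a solid rim, 12 mm wide and 15 mm deep, all round; its inside faces the box.
- meter_mid (a point): Middle of the black panel meter's body (90 x 44 mm) where it stands out of the cover's inside by 50 mm, in the half nearer to the rail's open end, 46 mm or more from the free edge. Axes of the cover.
- spare_mid (a point): Bystander: centre, half-way up, of the narrow spare module, same profile as the wide one but only 18 mm along its x. The two modules may change places.
- transmitter: Bystander: pressure transmitter, steel foot and grey round housing, about 120 x 130 mm and 175 mm high; origin under its middle.
- multimeter: Bystander: dark handheld multimeter lying on its back, 88 x 180 x 45 mm; origin under its middle.
- screwdriver: Bystander: black-handled screwdriver, 190 mm long, lying on the bench; origin under its middle.
There are look-alikes about, which are no part of the job. Leave any brown or green look-alike of the part that bears module_mid alone.

How it is judged:
By the outcome, as a careful person would: the job done as asked, in the order asked, and still so for the second after the job is handed in, while the arm keeps its last pose, push and grip.
It also fails if it takes over 64 s, if anything falls off the work surface, if the arm or the gripper's body presses on something with over 40 N, if the wrist force passes 120 N, or if a joint passes its speed limit or range.

## Working session

There is one attempt and no reset: what is moved stays moved. The work goes in short steps, Python scripts to look and compute and a tool call to move; the robot and the scene stay as the last step left them, time stands still between calls to the robot, and variables do not carry over. Pictures are saved under pics/ and viewed, and the job is handed in when it is done.

Besides the shell and the picture viewer there is one more tool, called as a command line: name --argument value ..., lists and objects as JSON in quotes. play_rows: Moves the arm, as the interface text tells. Its arguments: {"type":"object","properties":{"deltas":{"type":"array","items":{"type":"number"}}},"required":["deltas"]}

```bash
ls; mkdir -p pics; python3 - <<'E'
from station import r,eyes
import cv2
s=r.sense()
for k in s: print(k,s[k])
for n in ["scene","top","wrist"]:
    c=eyes.capture(n); cv2.imwrite(f"pics/{n}0.png",c["img"])
    print(n,{k:c[k] for k in c if k!="img"})
E
```

```text
pics
time_s 0.0
joints [-5.77195620e+01  2.20912523e+01  3.79307390e-01 -2.72521763e-02
 -6.84106478e+01 -1.48154400e+01]
joint_velocities [ 0.07294009  0.04567465  0.00421111  0.00856908 -0.03658397  0.01182506]
effort [ 5.06117049e-04 -3.90663028e+01  1.87406445e+01  4.21992078e+00
  1.09643737e-02 -1.79293561e-04]
tcp_pos [ 0.18739535 -0.59561574  0.2214557 ]
ee_rot [[ 9.53953080e-01 -7.68770156e-04 -2.99954879e-01]
 [ 2.99955840e-01  2.04511901e-03  9.53950896e-01]
 [-1.19925555e-04 -9.99997613e-01  2.18154467e-03]]
wrist_force [-0.82512752 -0.22379321 -1.19525206]
moment [-0.01551129  0.03858773 -0.0572836 ]
gripper_width 1.0027263852099253
scene {'vfov': 50.72772483921241, 'cx': 254.50814522259424, 'cy': 189.71030445994444, 'R': array([[ 0.74027709,  0.67229767, -0.00238418],
       [ 0.41825829, -0.46332116, -0.78127684],
       [-0.52635524,  0.57736414, -0.62418011]]), 't': array([-0.41411735, -0.21046538,  1.53309903])}
top {'vfov': 55.588503369714765, 'cx': 255.27567860512764, 'cy': 188.41203922483658, 'R': array([[ 0.02492426, -0.99934067,  0.02640098],
       [-0.98985568, -0.02836556, -0.13921612],
       [ 0.13987321, -0.0226633 , -0.98991003]]), 't': array([-0.06379707,  0.58377248,  1.15728013])}
wrist {'vfov': 59.36671654264715, 'cx': 253.51426720844853, 'cy': 195.1500312164028, 'tool_from_camera': array([[ 9.45186402e-04,  9.52992459e-01,  3.02992540e-01,
        -8.42172080e-02],
       [ 1.25752408e-04, -3.02992786e-01,  9.52992841e-01,
        -1.63553484e-01],
       [ 9.99999545e-01, -8.62653833e-04, -4.06225758e-04,
        -1.05851169e-03],
       [ 0.00000000e+00,  0.00000000e+00,  0.00000000e+00,
         1.00000000e+00]])}
```

View pics/scene0.png

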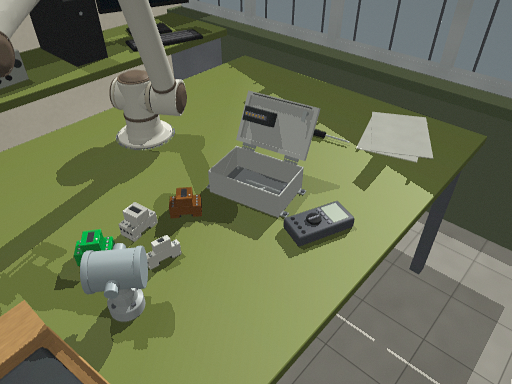

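View pics/top0.png

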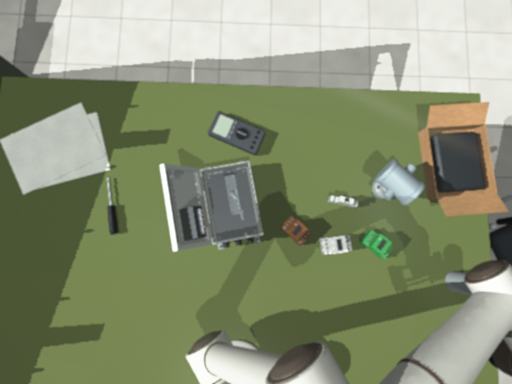

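View pics/wrist0.png

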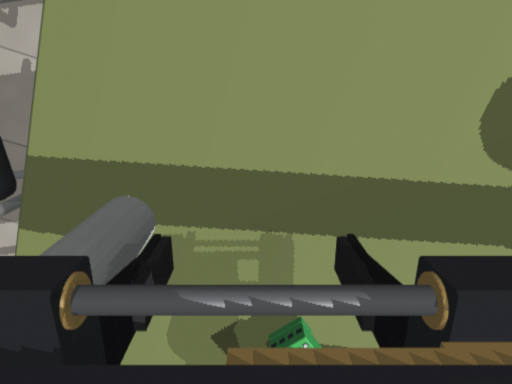

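Candidates for the module (top picture): white-wide (336,244), white-narrow spare (343,201), brown (296,229), green (377,243). By description it is the wide light-grey one at (336,244). I'll check it in a close crop.

```bash
python3 - <<'E'
import cv2,numpy as np
a=cv2.imread("pics/top0.png"); s=cv2.imread("pics/scene0.png")
x=cv2.resize(a[180:270,270:410],None,fx=5,fy=5,interpolation=cv2.INTER_CUBIC)
cv2.imwrite("pics/c1.png",x)
cv2.imwrite("pics/c2.png",cv2.resize(a[150:260,150:280],None,fx=5,fy=5,interpolation=cv2.INTER_CUBIC))
cv2.imwrite("pics/c3.png",cv2.resize(s[80:280,70:330],None,fx=3,fy=3,interpolation=cv2.INTER_CUBIC)[:600,:800])
E
```

```text
(no output)
```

View pics/c1.png

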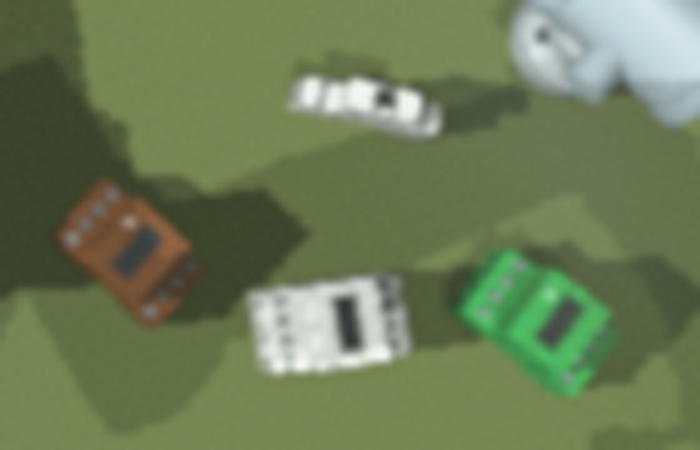

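View pics/c2.png

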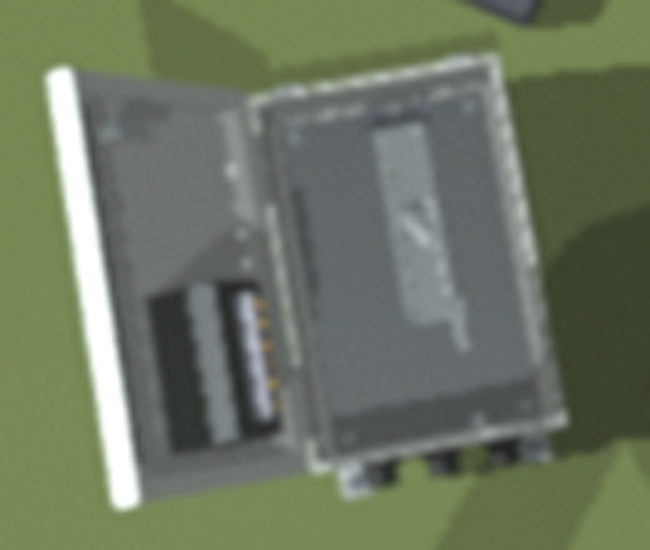

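View pics/c3.png

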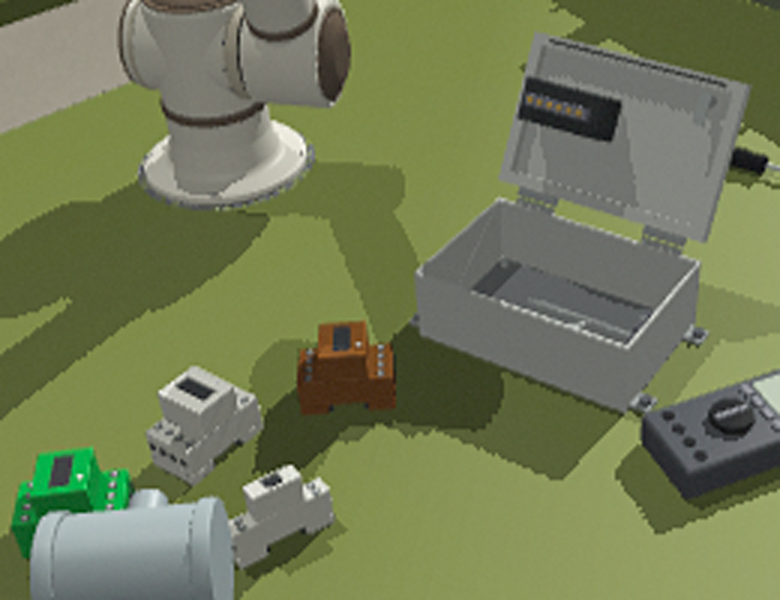

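The crop confirms the wide grey-white module at top (336,244). The brown and green ones are look-alikes, and the spare is at (343,201). Next I'll work out rough world positions.

```bash
cat > h.py <<'E'
import numpy as np, cv2
from station import r,eyes
def f(c): return 192/np.tan(np.radians(c["vfov"]/2))
def cap(n,save=None):
    s=r.sense(); c=eyes.capture(n)
    if n=="wrist":
        T=np.eye(4);T[:3,:3]=s["ee_rot"];T[:3,3]=s["tcp_pos"]
        M=T@c["tool_from_camera"]; c["Rw"]=M[:3,:3];c["C"]=M[:3,3]
    else: c["Rw"]=c["R"].T; c["C"]=-c["R"].T@c["t"]
    if save: cv2.imwrite("pics/"+save,c["img"])
    return c
def ray(c,u,v):
    d=c["Rw"]@np.array([(u-c["cx"])/f(c),(v-c["cy"])/f(c),1]); return c["C"],d/np.linalg.norm(d)
def onz(c,u,v,z):
    C,d=ray(c,u,v); return C+d*(z-C[2])/d[2]
def proj(c,X):
    p=c["Rw"].T@(np.array(X)-c["C"]); return np.array([c["cx"]+f(c)*p[0]/p[2],c["cy"]+f(c)*p[1]/p[2]])
def tri(rays):
    A=np.zeros((3,3));b=np.zeros(3)
    for C,d in rays:
        P=np.eye(3)-np.outer(d,d);A+=P;b+=P@C
    return np.linalg.solve(A,b)
E
python3 - <<'E'
from h import *
np.set_printoptions(precision=4,suppress=True)
c=cap("top")
K=[(497,55),(567,425),(313,470),(250,97)]
for u,v in K: print("rim",onz(c,150+u/5,150+v/5,.08))
for u,v in [(430,320),(395,125)]: print("rail",onz(c,150+u/5,150+v/5,.023))
# nose 
for u,v in [(270+330/5,180+322/5)]: print("mod",onz(c,u,v,.07), onz(c,u,v,.05))
for u,v in [(62,75),(125,505)]: print("edge",onz(c,150+u/5,150+v/5,.235))
for n,u,v in [("tx",395,183),("mm",237,133),("sd",112,205),("brown",296,229),("green",377,243),("spare",343,201)]: print(n,onz(c,u,v,.05))
E
```

```text
rim [ 0.6684 -0.0261  0.08  ]
rim [ 0.4333 -0.0764  0.08  ]
rim [0.4016 0.0811 0.08  ]
rim [0.6361 0.1309 0.08  ]
rail [0.5007 0.013  0.023 ]
rail [0.6308 0.0407 0.023 ]
mod [ 0.4098 -0.3073  0.07  ] [ 0.4097 -0.3122  0.05  ]
edge [0.6159 0.2144 0.235 ]
edge [0.3828 0.1668 0.235 ]
tx [ 0.6154 -0.5099  0.05  ]
mm [0.7689 0.0177 0.05  ]
sd [0.5171 0.4112 0.05  ]
brown [ 0.4556 -0.1827  0.05  ]
green [ 0.4174 -0.4454  0.05  ]
spare [ 0.5507 -0.3362  0.05  ]
```

play_rows --deltas '[0,15,-2,12,0,0,31,-2,24,0,0,31,-2,24,0,0,31,-2,24,0,0,31,-2,24,0,0,31,-2,24,0,0,31,-2,24,0,0,31,-2,24,0,0,31,-2,24,0,0,31,-2,24,0]'

```text
time_s: 1.2
tcp_pos: [0.4001, -0.2882, 0.2429]
ee_rot: [[0.954, 0.001, -0.301], [0.301, 0.0, 0.954], [0.001, -1.0, -0.0]]
wrist_force: [0.7, -0.6, 0.2]
gripper_width: 1.002
```

play_rows --deltas '[0,8,0,6,-0.14,0,0,0,0,-0.14,0,0,0,0,-0.14,0,0,0,0,-0.14,0,0,0,0,-0.14,0,0,0,0,-0.14,0,0,0,0,-0.14,0,0,0,0,-0.14,0,0,0,0,-0.14,0,0,0,0,-0.14]'

```text
time_s: 2.2
tcp_pos: [0.4052, -0.2815, 0.2426]
ee_rot: [[-0.14, 0.0, -0.99], [0.99, 0.0, -0.14], [0.0, -1.0, -0.0]]
wrist_force: [-1.1, -0.9, 0.9]
gripper_width: 1.002
```

```bash
python3 - <<'E'
from h import *
c=cap("wrist","w1.png"); s=r.sense(); print(s["tcp_pos"],s["ee_rot"],s["joints"],s["time_s"])
cap("scene","s1.png")
E
```

```text
[ 0.40524237 -0.28153177  0.24267146] [[-1.43498127e-01  3.06997582e-04 -9.89650541e-01]
 [ 9.89650581e-01  1.69424218e-04 -1.43498081e-01]
 [ 1.23617205e-04 -9.99999939e-01 -3.28132394e-04]] [-1.59020338e+01  8.24439022e+00 -1.55962462e+01 -1.54774604e-02
 -6.61451075e+01  2.41586091e+01] 2.25
```

View pics/w1.png

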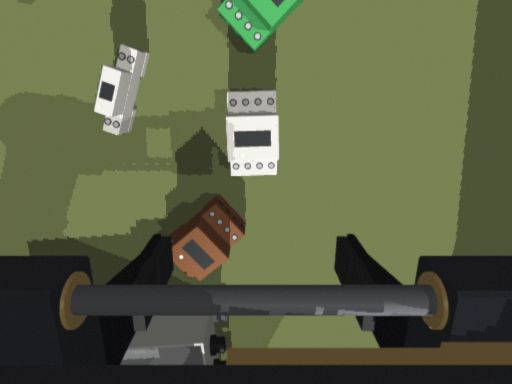

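View pics/s1.png

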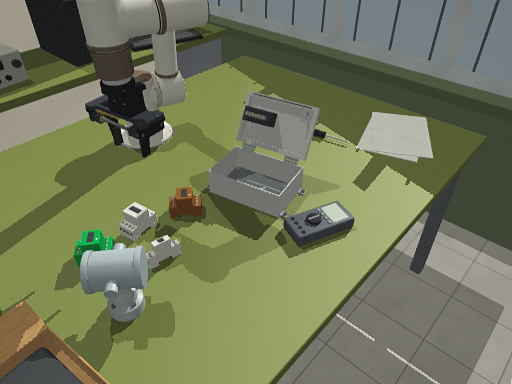

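```bash
python3 - <<'E'
import cv2
a=cv2.imread("pics/w1.png")
cv2.imwrite("pics/c4.png",cv2.resize(a[80:190,200:310],None,fx=5,fy=5,interpolation=cv2.INTER_CUBIC))
E
```

```text
(no output)
```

View pics/c4.png

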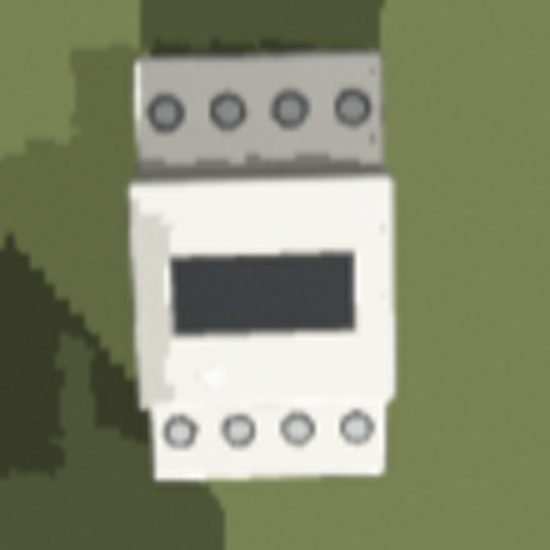

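```bash
python3 - <<'E'
from h import *
np.set_printoptions(precision=4,suppress=True)
c=cap("wrist")
P=[onz(c,200+u/5,80+v/5,.07) for u,v in [(132,183),(392,178),(394,400),(140,407)]]
for p in P: print(p)
n=np.linalg.norm
print([n(P[i]-P[(i+1)%4])*1000 for i in range(4)])
S=[onz(c,200+u/5,80+v/5,.04) for u,v in [(136,57),(380,53),(384,470),(154,478)]]
for p in S: print(p)
print([n(S[i]-S[(i+1)%4])*1000 for i in range(4)])
s=r.sense();R=s["ee_rot"]
for q in (np.mean(P,0),np.mean(S,0)): print(q, "tool",R.T@(q-s["tcp_pos"])*1000)
d=P[2]-P[1];print(np.degrees(np.arctan2(d[1],d[0])))
d=P[0]-P[1];print(np.degrees(np.arctan2(d[1],d[0])))
d=S[0]-S[1];print(np.degrees(np.arctan2(d[1],d[0])))
d=S[2]-S[1];print(np.degrees(np.arctan2(d[1],d[0])))
E
```

```text
[ 0.4391 -0.336   0.07  ]
[ 0.389  -0.3437  0.07  ]
[ 0.3818 -0.3003  0.07  ]
[ 0.4326 -0.292   0.07  ]
[np.float64(50.6811330320101), np.float64(43.93529382530761), np.float64(51.53650562835211), np.float64(44.41450371720118)]
[ 0.4431 -0.3589  0.04  ]
[ 0.393  -0.3664  0.04  ]
[ 0.3785 -0.2785  0.04  ]
[ 0.4292 -0.2698  0.04  ]
[np.float64(50.68935226765181), np.float64(89.09942833204903), np.float64(51.506355403460304), np.float64(90.14018350641553)]
[ 0.4106 -0.318   0.07  ] tool [-36.7207 172.6505  -0.5182]
[ 0.4109 -0.3184  0.04  ] tool [-37.1566 202.6505  -0.7758]
99.44595908089696
8.71755231144124
8.535284260937171
99.36916356157963
```

play_rows --deltas '[0,-10,10,0,-0.013,0,-12,20,-0.5,0,0,-12,25,0,0,0,-3,30,0,0,0,0,30,0,0,0,0,30,0,0,0,0,25,0,0,0,0,20,0,0,0,0,10,0,0,0,0,2,0,0]'

```text
time_s: 3.35
tcp_pos: [0.4107, -0.3185, 0.0396]
ee_rot: [[-0.145, -0.002, -0.989], [0.989, 0.001, -0.145], [0.001, -1.0, 0.002]]
wrist_force: [-0.1, 0.3, -0.1]
gripper_width: 0.998
```

play_rows --deltas '[0,0,0,0,0,100,0,0,0,0,255,0,0,0,0,255,0,0,0,0,255,0,0,0,0,255,0,0,0,0,255,0,0,0,0,255,0,0,0,0,255,0,0,0,0,255,0,0,0,0]'

```text
time_s: 4.35
tcp_pos: [0.4116, -0.319, 0.0408]
ee_rot: [[-0.147, 0.001, -0.989], [0.989, -0.0, -0.147], [-0.0, -1.0, -0.001]]
wrist_force: [1.0, -0.1, 2.0]
gripper_width: 0.597
```

```bash
python3 - <<'E'
from h import *
c=cap("wrist","w2.png"); s=r.sense(); print(s["tcp_pos"],s["ee_rot"],s["gripper_width"],s["wrist_force"],s["time_s"])
E
```

```text
[ 0.41159272 -0.31898628  0.04076467] [[-1.46724023e-01  6.81537076e-04 -9.89177232e-01]
 [ 9.89177363e-01 -3.56651643e-04 -1.46724288e-01]
 [-4.52789727e-04 -9.99999704e-01 -6.21831684e-04]] 0.5942782015483015 [0.95467458 0.96309684 1.74250913] 4.4
```

View pics/w2.png

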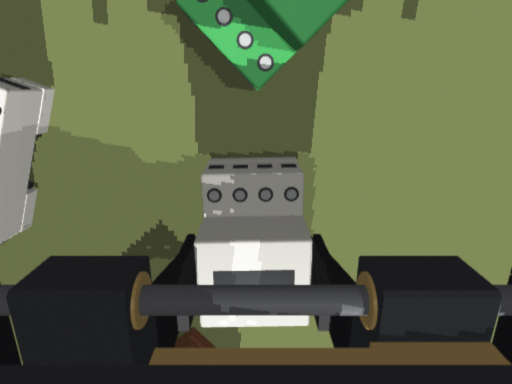

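play_rows --deltas '[255,0,-5,0,0,255,0,-25,0,0,255,0,-45,0,0,255,10,-45,-3,0,255,20,-30,-7,0,255,35,-20,-11,0,255,40,-20,-13,0,255,40,-20,-13,0,255,40,0,-13,0,255,40,0,-13,0]'

```text
time_s: 5.4
tcp_pos: [0.4497, -0.0839, 0.2508]
ee_rot: [[-0.146, -0.0, -0.989], [0.989, 0.001, -0.146], [0.001, -1.0, -0.0]]
wrist_force: [0.3, 0.1, -1.8]
gripper_width: 0.596
```

play_rows --deltas '[255,40,0,-13,0,255,40,0,-13,0,255,30,0,-9,0,255,15,0,-6,-0.02,255,0,0,0,-0.02,255,0,0,0,-0.023,255,0,0,0,0,255,0,0,0,0,255,0,0,0,0,255,0,0,0,0]'

```text
time_s: 6.4
tcp_pos: [0.4726, 0.0435, 0.2506]
ee_rot: [[-0.207, -0.0, -0.978], [0.978, 0.0, -0.207], [0.0, -1.0, -0.0]]
wrist_force: [-0.2, -0.5, -2.6]
gripper_width: 0.598
```

```bash
python3 - <<'E'
from h import *
c=cap("wrist","w3.png"); s=r.sense(); print(s["tcp_pos"],s["ee_rot"],s["gripper_width"],s["wrist_force"],s["time_s"])
t=cap("top","t3.png")
cv2.imwrite("pics/c5.png",cv2.resize(c["img"][:260],(800,406),interpolation=cv2.INTER_CUBIC))
E
```

```text
[0.47267002 0.0436305  0.25060663] [[-2.07691530e-01  2.43635552e-05 -9.78194371e-01]
 [ 9.78194371e-01  2.34135548e-05 -2.07691529e-01]
 [ 1.78429035e-05 -9.99999999e-01 -2.86950895e-05]] 0.5955037935707649 [ 0.2920951  -0.71569861 -1.4630282 ] 6.45
```

View pics/w3.png

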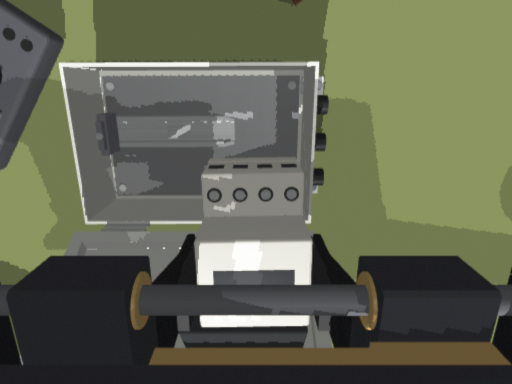

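View pics/c5.png

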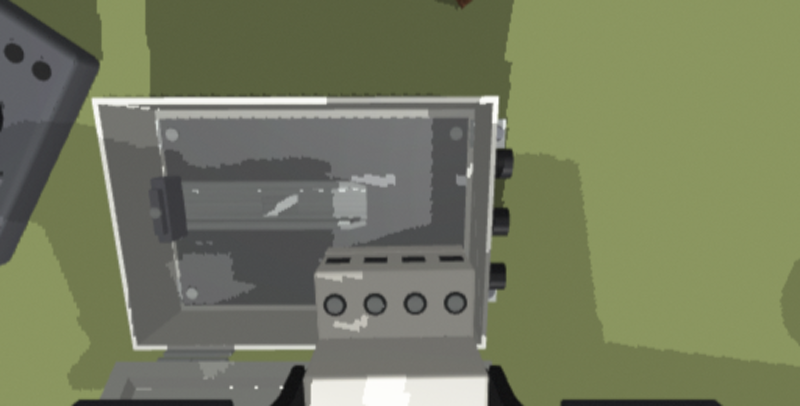

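```bash
python3 - <<'E'
from h import *
a=cv2.imread("pics/w3.png")
cv2.imwrite("pics/c6.png",cv2.resize(a[55:175,60:260],None,fx=4,fy=4,interpolation=cv2.INTER_CUBIC))
cv2.imwrite("pics/c7.png",cv2.resize(a[55:235,240:340],None,fx=3.3,fy=3.3,interpolation=cv2.INTER_CUBIC))
E
```

```text
(no output)
```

View pics/c6.png

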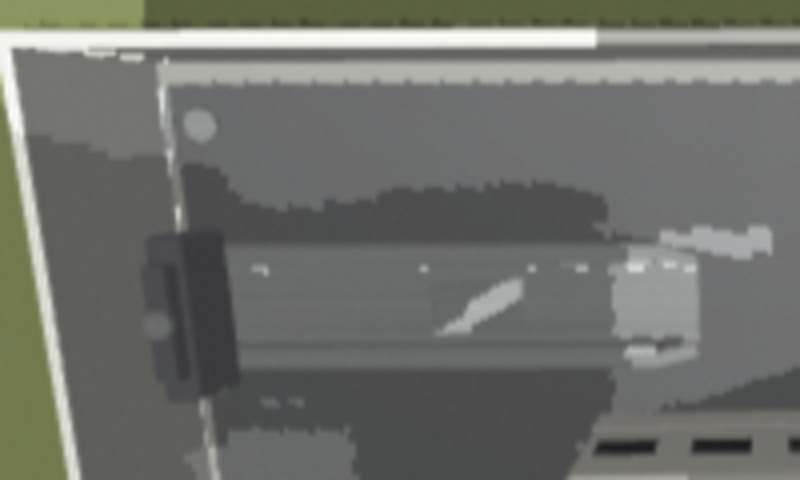

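View pics/t3.png

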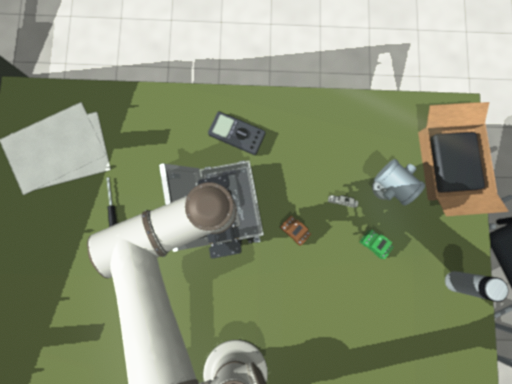

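```bash
python3 - <<'E'
from h import *
np.set_printoptions(precision=4,suppress=True)
c=cap("wrist");s=r.sense();R=s["ee_rot"];t=s["tcp_pos"]
k=512/800
def T(p): return R.T@(p-t)*1000
# rim
P=np.array([onz(c,u*k,v*k,.08) for u,v in [(95,98),(497,97),(484,348),(134,349)]])
n=np.linalg.norm
print(P,[n(P[i]-P[(i+1)%4])*1000 for i in range(4)])
d=P[0]-P[1]+P[3]-P[2]; e=P[3]-P[0]+P[2]-P[1]
print("yaw",np.degrees(np.arctan2(d[1],d[0])),np.degrees(np.arctan2(e[1],e[0]))-90,"ctr",P.mean(0))
yaw=np.arctan2(d[1],d[0])
B=np.array([[np.cos(yaw),-np.sin(yaw),0],[np.sin(yaw),np.cos(yaw),0],[0,0,1]]);o=P.mean(0)*[1,1,0]
def b(p): return B.T@(p-o)*1000
q=lambda u,v,z:onz(c,60+u/4,55+v/4,z)
for nm,u,v,z in [("lipA",300,243,.023),("lipB",300,369,.023),("lipA",560,243,.023),("lipB",560,369,.023),("end",698,300,.023)]:
    print(nm,b(q(u,v,z)),T(q(u,v,z)))
print("mouth tool",T(o+B@[-.037,-.010,.023]))
for u in (145,185,205,222,240): print(u,b(q(u,310,.023)),b(q(u,310,.05)),b(q(u,310,.04)))
E
```

```text
[[ 0.6692 -0.0243  0.08  ]
 [ 0.4364 -0.0741  0.08  ]
 [ 0.4029  0.0823  0.08  ]
 [ 0.637   0.1327  0.08  ]] [np.float64(238.09967302717158), np.float64(159.97510253005643), np.float64(239.4921981651461), np.float64(160.2572035048925)]
yaw 12.113047840585367 11.836902430230907 ctr [0.5364 0.0291 0.08  ]
lipA [ 74.8301 -27.7746  23.    ] [ -55.304  227.588 -134.092]
lipB [78.7446  8.0641 23.    ] [ -19.4581  227.5913 -137.9408]
lipA [  1.126  -27.5698  23.    ] [-55.2343 227.5842 -60.3877]
lipB [ 2.9489  8.269  23.    ] [-19.3922 227.5873 -62.1448]
end [-37.6668 -11.4964  23.    ] [-39.232  227.5835 -21.5654]
mouth tool [-37.7344 227.5837 -22.2295]
145 [121.4889  -9.0896  23.    ] [108.9646 -12.3958  50.    ] [113.6032 -11.1713  40.    ]
185 [109.9772  -9.058   23.    ] [ 98.2476 -12.3664  50.    ] [102.5919 -11.1411  40.    ]
205 [104.2216  -9.0423  23.    ] [ 92.8893 -12.3518  50.    ] [ 97.0864 -11.126   40.    ]
222 [99.3294 -9.0289 23.    ] [ 88.3348 -12.3393  50.    ] [ 92.4069 -11.1132  40.    ]
240 [94.1496 -9.0147 23.    ] [ 83.5126 -12.3261  50.    ] [ 87.4522 -11.0996  40.    ]
```

```bash
python3 - <<'E'
from h import *
c=cap("wrist","w4.png");M=c["tool_from_camera"];
def pt(X):
    p=np.linalg.inv(M)@np.append(np.array(X)/1000,1);return c["cx"]+f(c)*p[0]/p[2],c["cy"]+f(c)*p[1]/p[2]
h=40.6
for nm,x,zz in [("bot",-45,0),("sh",-45,40),("shin",-22.5,40),("nose",-22.5,70),("nose+",22.5,70)]:
    print(nm,[tuple(round(v,1) for v in pt([x,h-zz,z])) for z in (-26,26)])
cv2.imwrite("pics/c8.png",cv2.resize(c["img"][150:340,180:330],None,fx=4,fy=3.1,interpolation=cv2.INTER_CUBIC))
E
```

```text
bot [(np.float64(210.5), np.float64(156.2)), (np.float64(295.3), np.float64(156.2))]
sh [(np.float64(200.7), np.float64(171.6)), (np.float64(304.7), np.float64(171.5))]
shin [(np.float64(202.8), np.float64(213.7)), (np.float64(302.7), np.float64(213.7))]
nose [(np.float64(192.9), np.float64(238.2)), (np.float64(312.3), np.float64(238.1))]
nose+ [(np.float64(198.1), np.float64(324.6)), (np.float64(307.4), np.float64(324.6))]
```

View pics/c8.png

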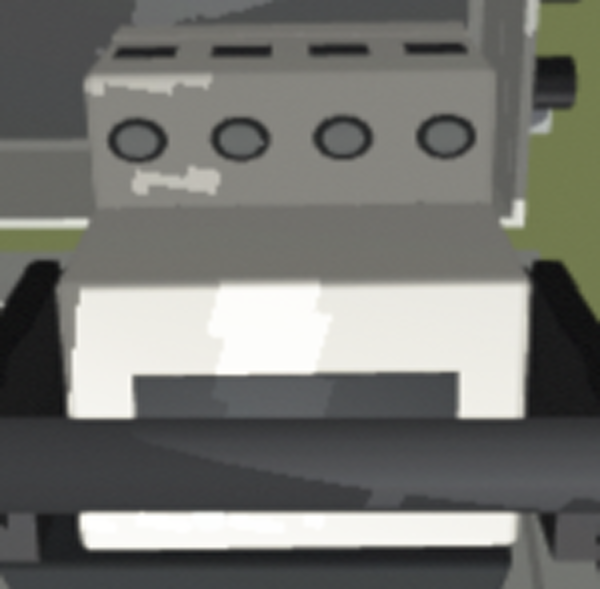

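play_rows --deltas '[255,-10,0,3,0.017,255,-15,0,4,0,255,-10,0,4,0,255,-3.4,10,0,0,255,0,25,0,0,255,0,30,0,0,255,0,30,0,0,255,0,20,0,0,255,0,0,0,0,255,0,0,0,0]'

```text
time_s: 7.6
tcp_pos: [0.4698, 0.0042, 0.1356]
ee_rot: [[-0.192, -0.0, -0.981], [0.981, -0.001, -0.192], [-0.001, -1.0, 0.0]]
wrist_force: [0.3, -0.3, -1.4]
gripper_width: 0.593
```

```bash
python3 - <<'E'
from h import *
c=cap("wrist","w5.png"); s=r.sense(); print(s["tcp_pos"],s["ee_rot"],s["gripper_width"],s["wrist_force"],s["time_s"])
t=cap("scene","s5.png")
R=s["ee_rot"];P=s["tcp_pos"]
yaw=np.radians(12.0);B=np.array([[np.cos(yaw),-np.sin(yaw),0],[np.sin(yaw),np.cos(yaw),0],[0,0,1]])
print("box coords",B.T@(P-[.5364,.0291,0])*1000)
cv2.imwrite("pics/c9.png",cv2.resize(t["img"][60:220,170:330],None,fx=3.7,fy=3.7,interpolation=cv2.INTER_CUBIC))
E
```

```text
[0.4704581  0.00440023 0.13642384] [[-1.92175572e-01  1.96087581e-03 -9.81358601e-01]
 [ 9.81360533e-01  1.48278216e-04 -1.92175654e-01]
 [-2.31318487e-04 -9.99998066e-01 -1.95282158e-03]] 0.5901643959337631 [ 0.89994651  0.55318388 -1.27999154] 7.65
box coords [-69.63628299 -10.44992701 136.42383558]
```

View pics/w5.png

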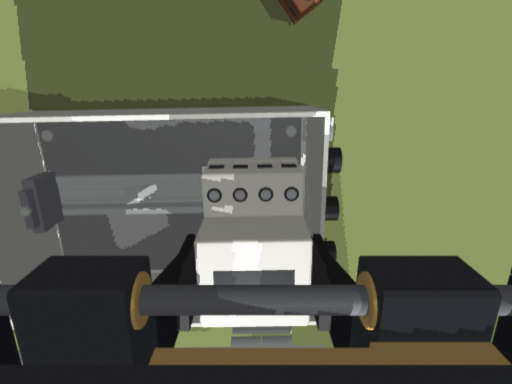

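View pics/c9.png

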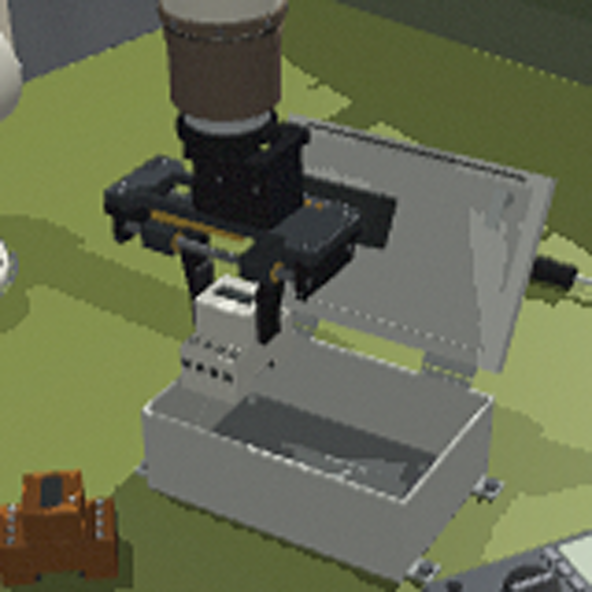

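```bash
python3 - <<'E'
from h import *
a=cv2.imread("pics/w5.png")
cv2.imwrite("pics/c10.png",cv2.resize(a[150:250,10:210],None,fx=4,fy=4,interpolation=cv2.INTER_CUBIC))
E
```

```text
(no output)
```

View pics/c10.png

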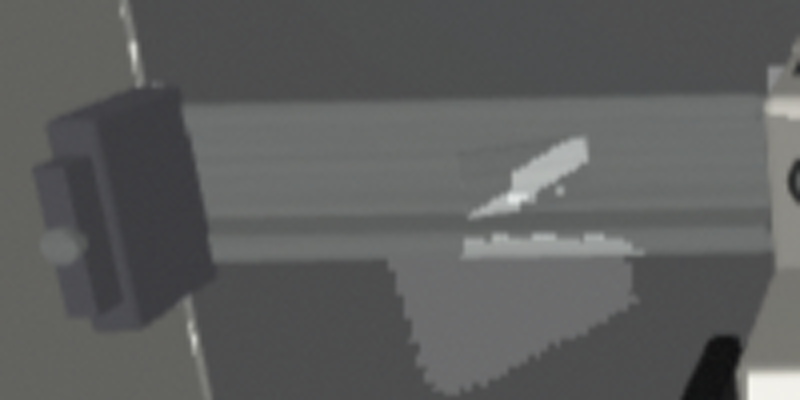

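```bash
python3 - <<'E'
from h import *
np.set_printoptions(precision=2,suppress=True)
c=cap("wrist");s=r.sense();R=s["ee_rot"];t=s["tcp_pos"];print(t)
T=lambda u,v,z=.023:R.T@(onz(c,10+u/4,150+v/4,z)-t)*1000
for p in [(190,104),(760,95),(220,263),(765,252)]: print(T(*p))
print("brk top front",T(180,90,.04),T(210,275,.023))
M=c["tool_from_camera"];
E
```

```text
[0.47 0.   0.14]
[ -13.81  114.37 -166.49]
[-15.79 114.   -45.15]
[  22.35  114.37 -166.25]
[ 19.69 114.01 -45.78]
brk top front [ -21.02   97.34 -157.74] [  25.19  114.38 -168.96]
```

play_rows --deltas '[255,0,10,0,0,255,0,20,0,0,255,0,20,0,0,255,0,15,0,0,255,0,8,0,0,255,0,3,0,0,255,0,0,0,0,255,0,0,0,0,255,0,0,0,0,255,0,0,0,0]'

```text
time_s: 8.75
tcp_pos: [0.4699, 0.0044, 0.0601]
ee_rot: [[-0.192, 0.001, -0.981], [0.981, 0.0, -0.192], [0.0, -1.0, -0.001]]
wrist_force: [-0.3, -0.2, -1.8]
gripper_width: 0.597
```

```bash
python3 - <<'E'
from h import *
np.set_printoptions(precision=4,suppress=True)
c=cap("wrist","w6.png"); s=r.sense(); print(s["tcp_pos"],s["ee_rot"],s["gripper_width"],s["wrist_force"],s["time_s"])
cv2.imwrite("pics/c11.png",cv2.resize(c["img"][130:330,0:330],(800,485),interpolation=cv2.INTER_CUBIC))
E
```

```text
[0.4698 0.0043 0.06  ] [[-0.1918  0.001  -0.9814]
 [ 0.9814  0.0004 -0.1918]
 [ 0.0002 -1.     -0.0011]] 0.5939502395003873 [-1.1322 -1.2972 -2.6843] 8.8
```

View pics/c11.png

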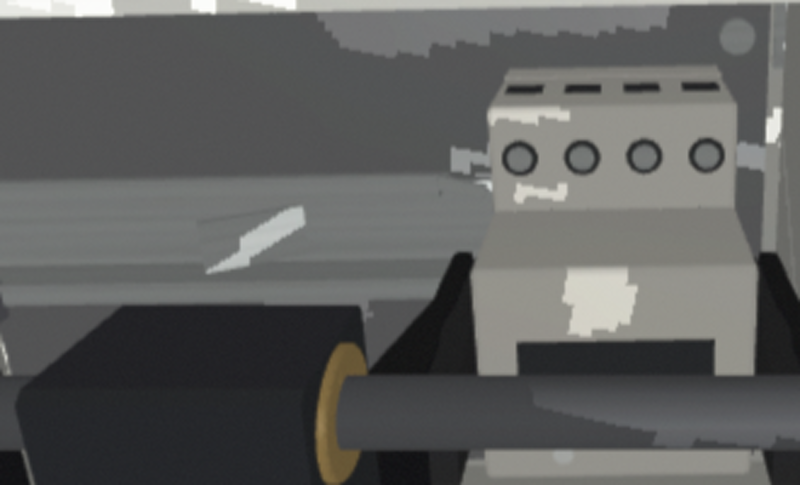

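```bash
python3 - <<'E'
from h import *
np.set_printoptions(precision=2,suppress=True)
c=cap("wrist");s=r.sense();R=s["ee_rot"];t=s["tcp_pos"]
k=330/800
a=cv2.imread("pics/w6.png");cv2.imwrite("pics/c12.png",cv2.resize(a[185:265,0:200],None,fx=4,fy=6,interpolation=cv2.INTER_CUBIC))
T=lambda u,v,z=.023:R.T@(onz(c,k*u,130+v*k,z)-t)*1000
for p in [(10,182),(450,175),(100,304),(340,301)]: print(T(*p))
E
```

```text
[ -14.55   37.04 -157.22]
[-16.44  36.95 -42.45]
[  20.79   37.03 -140.52]
[ 19.88  36.98 -74.74]
```

View pics/c12.png

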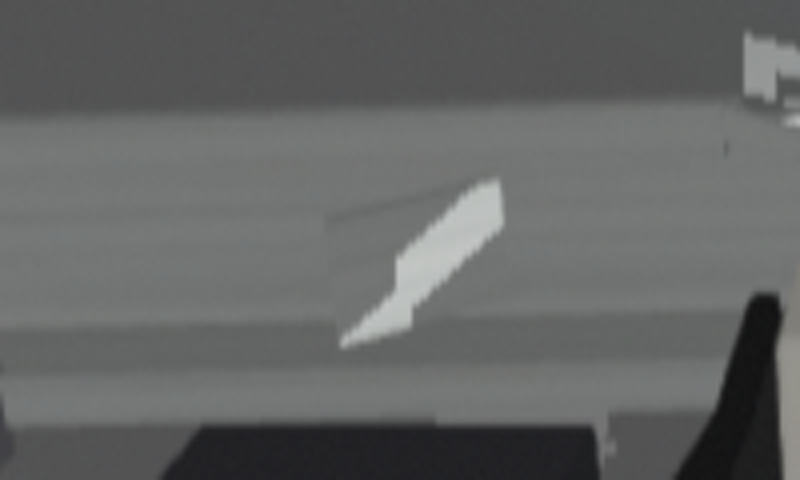

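play_rows --deltas '[255,0,3,0,0,255,0,2,0,0,255,0,0,-2,0,255,0,0,-4,0,255,0.1,0,-4,0,255,0.1,0,-4,0,255,0.1,0,-4,0,255,0,0,-2,0,255,0,0,0,0,255,0,0,0,0]'

```text
time_s: 9.85
tcp_pos: [0.4889, 0.0083, 0.0545]
ee_rot: [[-0.192, -0.0, -0.981], [0.981, -0.0, -0.192], [0.0, -1.0, 0.0]]
wrist_force: [1.0, 0.1, -2.6]
gripper_width: 0.594
```

```bash
python3 - <<'E'
from h import *
np.set_printoptions(precision=4,suppress=True)
c=cap("wrist","w7.png"); s=r.sense(); print(s["tcp_pos"],s["ee_rot"],s["gripper_width"],s["wrist_force"],s["moment"],s["time_s"])
cv2.imwrite("pics/c13.png",cv2.resize(c["img"][130:330,0:330],(800,485),interpolation=cv2.INTER_CUBIC))
E
```

```text
[0.4888 0.0083 0.0545] [[-0.1917 -0.0003 -0.9814]
 [ 0.9814 -0.0001 -0.1917]
 [ 0.     -1.      0.0003]] 0.5930118576739463 [-0.3798 -0.2375 -1.3374] [ 0.0374  0.1347 -0.0383] 9.9
```

View pics/c13.png

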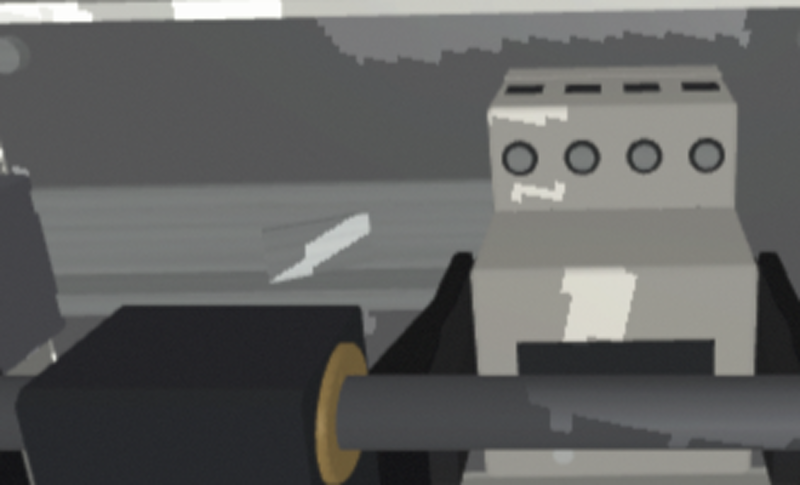

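play_rows --deltas '[255,0,0,-2,0,255,0.1,0,-4,0,255,0.1,0,-4,0,255,0.1,0,-4,0,255,0,0,-4,0,255,0.1,0,-4,0,255,0.1,0,-4,0,255,0,0,-4,0,255,0.1,0,-2,0,255,0,0,0,0]'

```text
time_s: 10.9
tcp_pos: [0.5207, 0.0152, 0.0545]
ee_rot: [[-0.192, 0.0, -0.981], [0.981, 0.0, -0.192], [-0.0, -1.0, -0.0]]
wrist_force: [0.4, 0.6, -2.9]
gripper_width: 0.594
```

```bash
python3 - <<'E'
from h import *
np.set_printoptions(precision=4,suppress=True)
c=cap("wrist","w8.png"); s=r.sense(); print(s["tcp_pos"],s["gripper_width"],s["wrist_force"],s["moment"],s["time_s"])
cv2.imwrite("pics/c14.png",cv2.resize(c["img"][130:330,0:330],(800,485),interpolation=cv2.INTER_CUBIC))
E
```

```text
[0.5203 0.0151 0.0545] 0.5961791592812999 [ 0.0322 -0.8196 -2.1838] [-0.0631  0.1791 -0.0105] 10.95
```

View pics/c14.png

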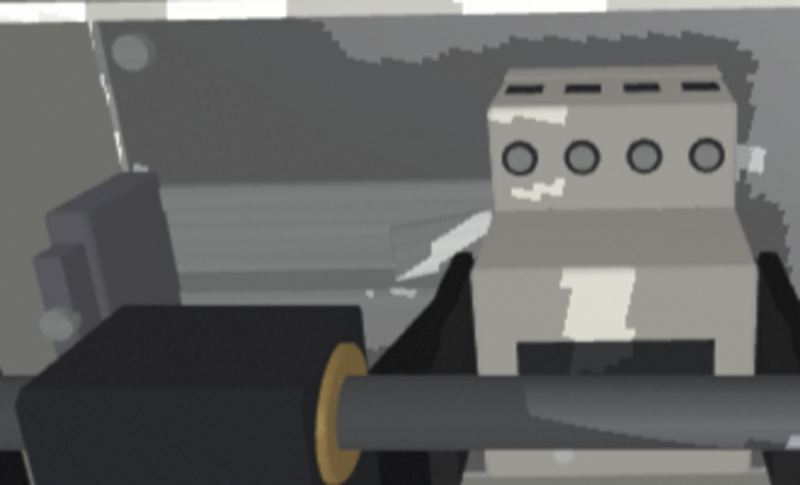

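play_rows --deltas '[255,0,1,-2,0,255,0.1,0.5,-4,0,255,0.1,0,-6,0,255,0.1,0,-6,0,255,0.1,0,-6,0,255,0.1,0,-6,0,255,0.1,0,-6,0,255,0.1,0,-6,0,255,0.1,0,-6,0,255,0,0,-2,0]'

```text
time_s: 11.95
tcp_pos: [0.5679, 0.0248, 0.0538]
ee_rot: [[-0.192, -0.004, -0.981], [0.981, -0.002, -0.192], [-0.001, -1.0, 0.004]]
wrist_force: [-8.6, -1.9, 10.9]
gripper_width: 0.596
```

```bash
python3 - <<'E'
from h import *
np.set_printoptions(precision=4,suppress=True)
c=cap("wrist","w9.png"); s=r.sense(); print(s["tcp_pos"],s["gripper_width"],s["wrist_force"],s["moment"],s["time_s"])
cv2.imwrite("pics/c15.png",cv2.resize(c["img"][130:330,0:330],(800,485),interpolation=cv2.INTER_CUBIC))
t=cap("scene")
cv2.imwrite("pics/c16.png",cv2.resize(t["img"][60:220,170:330],None,fx=3.7,fy=3.7,interpolation=cv2.INTER_CUBIC))
E
```

```text
[0.5679 0.0248 0.0538] 0.594539805682897 [-7.2289 -0.9603  9.5833] [-0.3669  2.1517  0.0204] 12.0
```

View pics/c15.png

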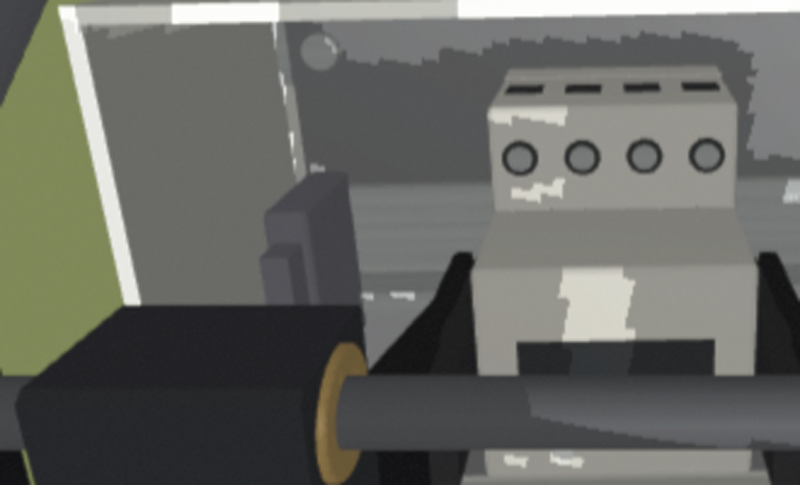

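View pics/c16.png

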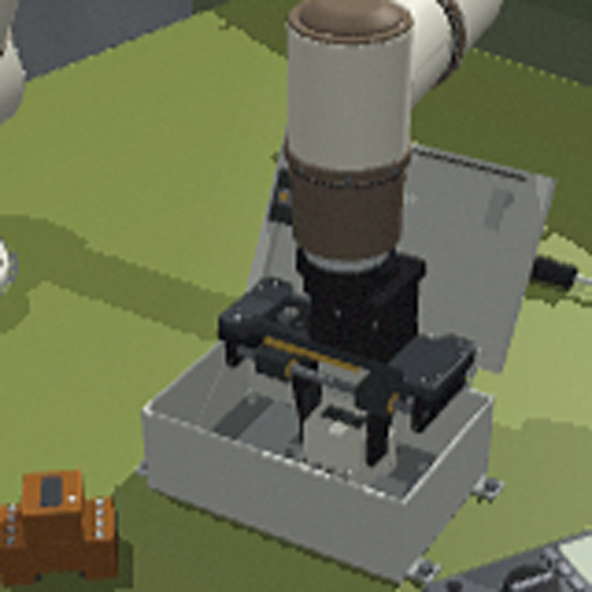

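play_rows --deltas '[255,0,0,-2,0,255,0.1,0,-4,0,255,0.1,0,-5,0,255,0.1,0,-5,0,255,0.1,0,-5,0,255,0,0,-5,0,255,0.1,0,-4,0,255,0.1,0,-3,0,255,0,0,-2,0,255,0,0,0,0]'

```text
time_s: 13.05
tcp_pos: [0.6014, 0.0318, 0.0538]
ee_rot: [[-0.192, -0.005, -0.981], [0.981, -0.002, -0.192], [-0.001, -1.0, 0.006]]
wrist_force: [-7.6, -1.9, 9.4]
gripper_width: 0.598
```

```bash
python3 - <<'E'
from h import *
np.set_printoptions(precision=4,suppress=True)
c=cap("wrist","w10.png"); s=r.sense(); print(s["tcp_pos"],s["ee_rot"],s["gripper_width"],s["wrist_force"],s["moment"],s["time_s"])
cv2.imwrite("pics/c17.png",cv2.resize(c["img"][130:330,100:430],(800,485),interpolation=cv2.INTER_CUBIC))
E
```

```text
[0.6014 0.0317 0.0538] [[-0.1919 -0.0052 -0.9814]
 [ 0.9814 -0.0021 -0.1918]
 [-0.0011 -1.      0.0055]] 0.59822298289295 [-7.5663 -2.5397 10.0129] [-0.5264  2.4152  0.0377] 13.1
```

View pics/c17.png

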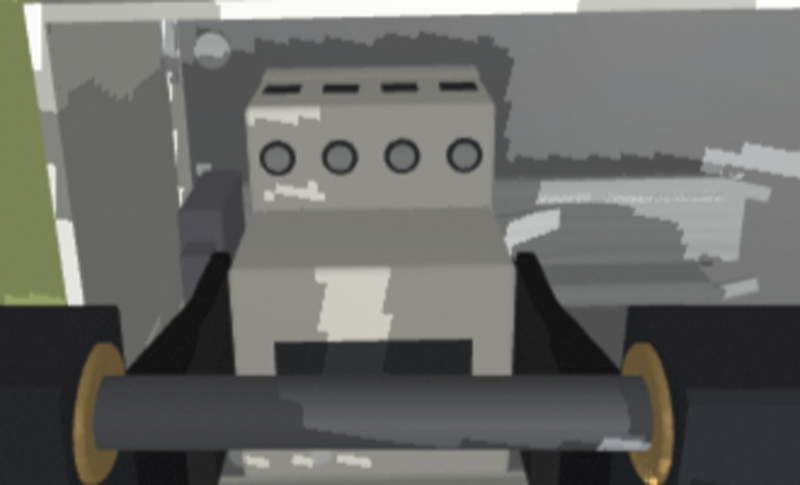

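play_rows --deltas '[255,0,0,-1,0,255,0,0,-1,0,255,0,0,-1,0,255,0.1,0,-1,0,255,0,0,-1,0,255,0,0,-1,0,255,0,0,0,0,255,0,0,0,0,255,0,0,0,0,255,0,0,0,0]'

```text
time_s: 14.1
tcp_pos: [0.6073, 0.0331, 0.0538]
ee_rot: [[-0.192, -0.005, -0.981], [0.981, -0.002, -0.192], [-0.001, -1.0, 0.005]]
wrist_force: [-6.5, -1.3, 9.3]
gripper_width: 0.596
```

```bash
python3 - <<'E'
from h import *
np.set_printoptions(precision=4,suppress=True)
c=cap("wrist","w11.png"); s=r.sense(); print(s["tcp_pos"],s["gripper_width"],s["wrist_force"],s["moment"],s["time_s"])
cv2.imwrite("pics/c18.png",cv2.resize(c["img"][130:330,100:430],(800,485),interpolation=cv2.INTER_CUBIC))
E
```

```text
[0.6073 0.0331 0.0538] 0.5925691384716538 [-6.916  -2.1804  9.5355] [-0.53    2.3861 -0.0094] 14.15
```

View pics/c18.png

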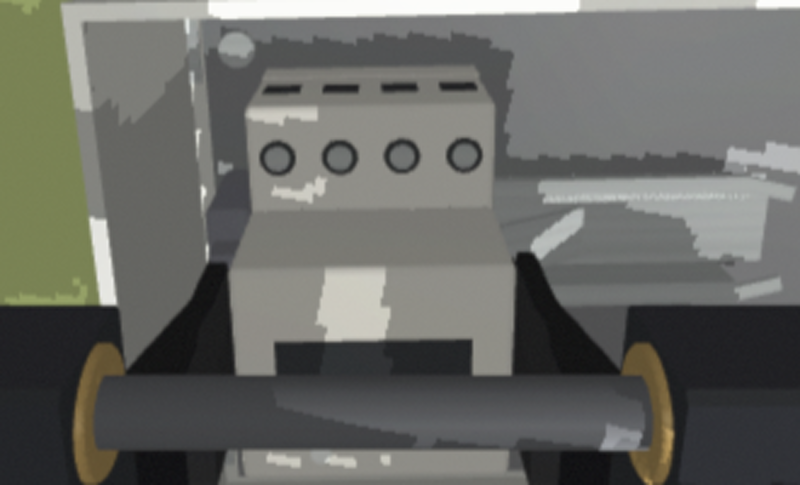

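play_rows --deltas '[255,0,0,-1,0,255,0,0,0,0,255,0,0,-1,0,255,0,0,0,0,255,0,0,-1,0,255,0,0,0,0,255,0,0,0,0,255,0,0,0,0,255,0,0,0,0,255,0,0,0,0]'

```text
time_s: 15.15
tcp_pos: [0.6077, 0.0331, 0.0539]
ee_rot: [[-0.192, -0.01, -0.981], [0.981, -0.003, -0.192], [-0.001, -1.0, 0.011]]
wrist_force: [-12.1, -1.2, 13.3]
gripper_width: 0.594
```

```bash
python3 - <<'E'
from h import *
np.set_printoptions(precision=4,suppress=True)
c=cap("wrist","w12.png"); s=r.sense(); print(s["tcp_pos"],s["gripper_width"],s["wrist_force"],s["moment"],s["time_s"])
cv2.imwrite("pics/c19.png",cv2.resize(c["img"][150:250,150:420],None,fx=2.9,fy=5,interpolation=cv2.INTER_CUBIC))
E
```

```text
[0.6077 0.0331 0.0539] 0.5954385042884999 [-13.5132  -1.2643  13.9675] [-0.4393  3.8478  0.0353] 15.2
```

View pics/c19.png

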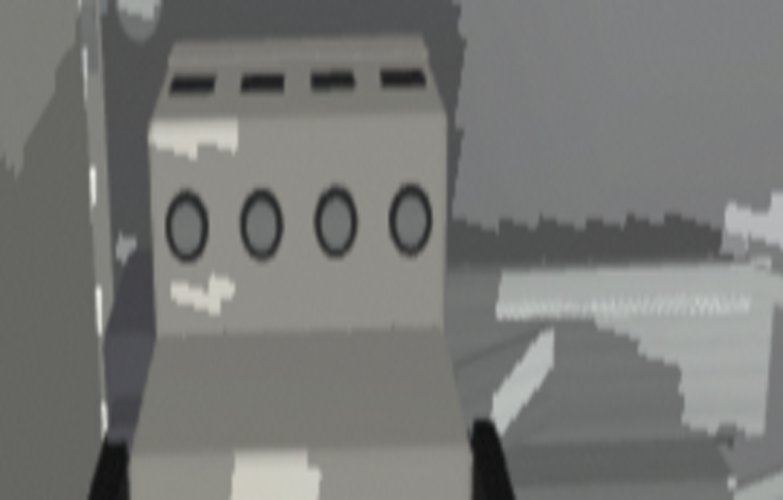

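play_rows --deltas '[255,0,-0.5,1,0,255,0,-0.5,1,0,255,0,0,0,0,85,0,0,0,0,85,0,0,0,0,85,0,0,0,0,85,0,0,0,0,85,0,0,0,0,85,0,0,0,0,85,0,0,0,0]'

```text
time_s: 16.2
tcp_pos: [0.6103, 0.0342, 0.0539]
ee_rot: [[-0.192, -0.0, -0.981], [0.981, 0.0, -0.192], [0.0, -1.0, 0.0]]
wrist_force: [-2.4, -2.3, 1.1]
gripper_width: 0.669
```

```bash
python3 - <<'E'
from h import *
np.set_printoptions(precision=4,suppress=True)
c=cap("wrist","w13.png"); s=r.sense(); print(s["tcp_pos"],s["ee_rot"],s["gripper_width"],s["wrist_force"],s["moment"],s["time_s"])
E
```

```text
[0.6103 0.0342 0.0539] [[-0.1917 -0.0002 -0.9814]
 [ 0.9814  0.     -0.1917]
 [ 0.     -1.      0.0002]] 0.6668579351222347 [-2.1962 -1.4463  0.3987] [-0.4702  0.8688  0.0142] 16.25
```

View pics/w13.png

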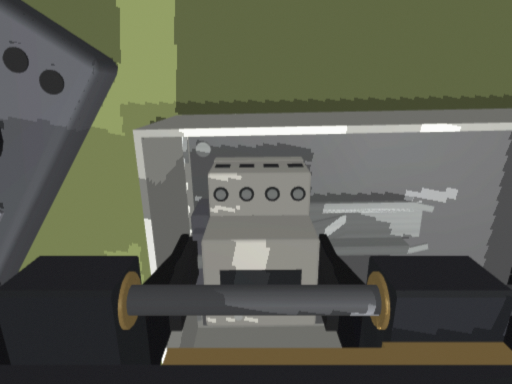

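play_rows --deltas '[85,0,0,1.5,0,85,0,-5,1,0,85,0,-15,0,0,85,0,-30,0,0,85,0,-40,0,0,85,0,-45,0,0,85,0,-40,0,0,0,0,-25,0,0,0,0,0,0,0,0,0,0,0,0]'

```text
time_s: 17.25
tcp_pos: [0.6083, 0.0342, 0.2551]
ee_rot: [[-0.192, 0.003, -0.981], [0.981, 0.002, -0.192], [0.001, -1.0, -0.003]]
wrist_force: [-0.4, 0.1, -1.1]
gripper_width: 0.857
```

```bash
python3 - <<'E'
from h import *
np.set_printoptions(precision=4,suppress=True)
c=cap("wrist","w14.png"); s=r.sense(); print(s["tcp_pos"],s["ee_rot"],s["gripper_width"],s["wrist_force"],s["moment"],s["time_s"])
cap("scene","s14.png")
E
```

```text
[0.6077 0.034  0.2537] [[-0.1917  0.0002 -0.9814]
 [ 0.9814  0.0007 -0.1917]
 [ 0.0007 -1.     -0.0003]] 0.9036313828191579 [-0.3675  1.4831 -0.722 ] [ 0.0431  0.135  -0.0616] 17.3
```

View pics/w14.png

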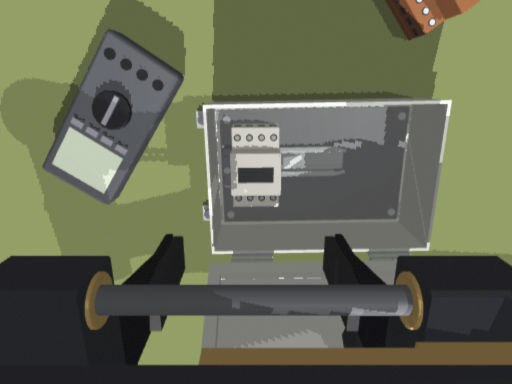

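View pics/s14.png

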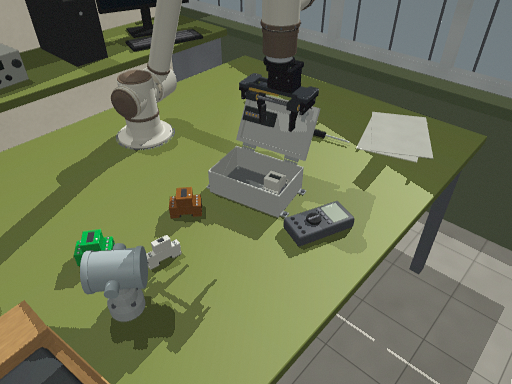

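Released; the module sits at image (256,165). Next I'll check its position and the catch.

```bash
python3 - <<'E'
from h import *
np.set_printoptions(precision=2,suppress=True)
c=cap("wrist","w15.png")
cv2.imwrite("pics/c20.png",cv2.resize(c["img"][115:225,200:360],None,fx=5,fy=5,interpolation=cv2.INTER_CUBIC))
E
```

```text
(no output)
```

View pics/c20.png

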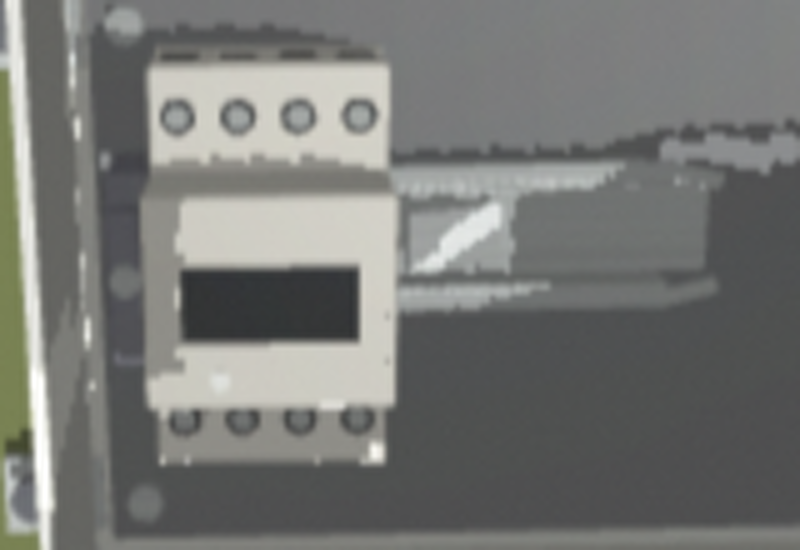

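```bash
python3 - <<'E'
from h import *
np.set_printoptions(precision=2,suppress=True)
c=cap("wrist")
yaw=np.radians(12.0);B=np.array([[np.cos(yaw),-np.sin(yaw),0],[np.sin(yaw),np.cos(yaw),0],[0,0,1]])
q=lambda u,v,z:B.T@(onz(c,200+u/5,115+v/5,z)-[.5364,.0291,0])*1000
P=[q(*p,.083) for p in [(140,190),(397,190),(396,407),(150,408)]]
print(P,np.mean(P,0))
S=[q(*p,.053) for p in [(150,66),(390,64),(385,463),(162,465)]]
print(S,np.mean(S,0))
print("tip up",q(408,212,.028),q(408,272,.028),"tip down",q(408,212,.022),q(408,272,.022))
print("base",q(513,200,.019),q(513,270,.019),"mouth",q(710,240,.023),"rear face bottom",q(393,240,.013), q(397,240,.023))
E
```

```text
[array([ 94.85, -33.75,  83.  ]), array([ 43.56, -32.84,  83.  ]), array([43.5 , 12.67, 83.  ]), array([94.62, 11.98, 83.  ])] [ 69.13 -10.48  83.  ]
[array([ 94.  , -54.82,  53.  ]), array([ 42.93, -54.34,  53.  ]), array([43.66, 35.78, 53.  ]), array([94.72, 35.35, 53.  ])] [68.83 -9.51 53.  ]
tip up [ 36.79 -17.37  28.  ] [36.68 -3.02 28.  ] tip down [ 36.3  -16.18  22.  ] [36.18 -1.6  22.  ]
base [ 11.03 -18.04  19.  ] [10.58 -0.93 19.  ] mouth [-35.49  -8.36  23.  ] rear face bottom [39.16 -7.53 13.  ] [38.94 -9.68 23.  ]
```

The module is home: its centre is at box x≈69–70 mm. The catch tip is visible behind it at crop (408,240), clear of the module. Next I'll turn the tool for the cover, jaws along box y.

play_rows --deltas '[0,0,-4,0,0.149,0,0,-4,0,0.149,0,0,-4,0,0.149,0,0,-4,0,0.149,0,0,-4,0,0.149,0,0,-4,0,0.149,0,0,-4,0,0.149,0,0,-4,0,0.149,0,0,-4,0,0.149,0,0,-4,0,0.149]'

```text
time_s: 18.45
tcp_pos: [0.6077, 0.0337, 0.293]
ee_rot: [[0.964, -0.002, -0.264], [0.264, -0.001, 0.964], [-0.002, -1.0, -0.0]]
wrist_force: [0.2, -0.1, 0.7]
gripper_width: 1.001
```

play_rows --deltas '[0,0,0,0,0.064,0,0,0,0,0,138,-10,0,20,0,138,-10,0,30,0,138,0,0,30,0,138,0,0,30,0,138,0,0,30,0,138,0,0,20,0,138,0,0,0,0,138,0,0,0,0]'

```text
time_s: 19.45
tcp_pos: [0.5548, 0.1861, 0.2934]
ee_rot: [[0.978, -0.001, -0.21], [0.21, -0.001, 0.978], [-0.001, -1.0, -0.001]]
wrist_force: [-0.0, 0.2, -0.1]
gripper_width: 0.47
```

```bash
cat >> h.py <<'E'
yaw=np.radians(12.0);B=np.array([[np.cos(yaw),-np.sin(yaw),0],[np.sin(yaw),np.cos(yaw),0],[0,0,1]]);O=np.array([.5364,.0291,0])
def tobox(p): return B.T@(np.array(p)-O)*1000
def frombox(p): return O+B@np.array(p)/1000
E
python3 - <<'E'
from h import *
np.set_printoptions(precision=4,suppress=True)
c=cap("wrist","w16.png"); s=r.sense(); print(s["tcp_pos"],tobox(s["tcp_pos"]),s["ee_rot"],s["gripper_width"],s["time_s"])
cap("scene","s16.png")
E
```

```text
[0.555  0.1857 0.2936] [ 50.7362 149.2712 293.5769] [[ 0.9779 -0.0008 -0.209 ]
 [ 0.209  -0.0007  0.9779]
 [-0.0009 -1.     -0.0005]] 0.4667333317488152 19.5
```

View pics/w16.png

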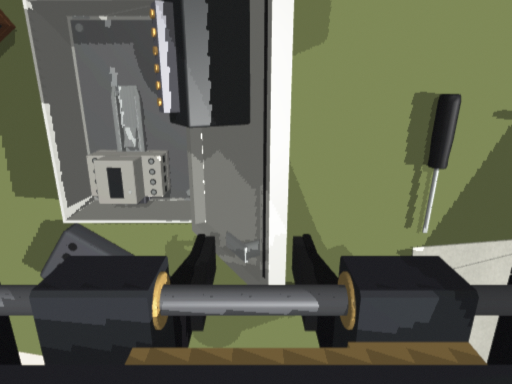

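View pics/s16.png

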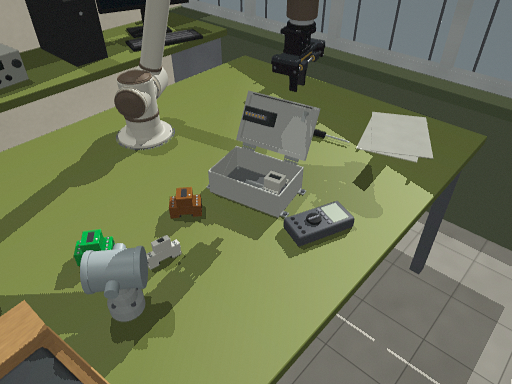

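```bash
python3 - <<'E'
from h import *
np.set_printoptions(precision=1,suppress=True)
c=cap("wrist")
d=lambda th:np.array([-np.cos(th),np.sin(th)]);n=lambda th:np.array([-np.sin(th),-np.cos(th)])
th=2.10
e=np.array([86,92])+166*d(th)+4.5*n(th)
print(e,"inner",e+7.5*n(th),"outer",e-7.5*n(th))
for x in (-60,0,60,120):
    print(x,[proj(c,frombox([x,*(e+k*n(th))])) for k in (7.5,-7.5)])
img=c["img"].astype(int)
for v in (60,120,180,220,235):
    row=img[v,230:310].sum(1); print(v,[ (230+i) for i in range(1,80) if abs(row[i]-row[i-1])>90])
for v in (60,120,180): print(tobox(onz(c,269,v,.2414)),tobox(onz(c,292,v,.2338)))
E
```

```text
[165.9 237.6] inner [159.4 241.4] outer [172.4 233.8]
-60 [array([273.4,  40.5]), array([294. ,  42.1])]
0 [array([271.8, 142.7]), array([290.7, 140.9])]
60 [array([270.4, 229. ]), array([288. , 224.8])]
120 [array([269.3, 303. ]), array([285.6, 297. ])]
60 [251, 265, 268, 269, 272, 273, 293, 294]
120 [251, 265, 268, 271, 272, 291, 292]
180 [264, 267, 270, 271, 289, 290]
220 [264, 267, 270, 271, 288, 289]
235 [264, 266, 267, 270, 288, 289, 302]
[-49.3 157.  241.4] [-49.9 171.5 233.8]
[-14.2 157.5 241.4] [-13.6 172.8 233.8]
[ 24.7 158.  241.4] [ 26.8 174.1 233.8]
```

play_rows --deltas '[138,0,0,7,0,138,0,5,6.7,0,138,0,15,0,0,138,0,20,0,0,138,0,20,0,0,138,0,12,0,0,138,0,6,0,0,138,0,3,0,0,138,0,0,0,0,138,0,0,0,0]'

```text
time_s: 20.6
tcp_pos: [0.5526, 0.1997, 0.2139]
ee_rot: [[0.978, 0.002, -0.208], [0.208, 0.001, 0.978], [0.002, -1.0, 0.0]]
wrist_force: [0.4, 0.2, 0.2]
gripper_width: 0.458
```

```bash
python3 - <<'E'
from h import *
np.set_printoptions(precision=4,suppress=True)
c=cap("wrist","w17.png"); s=r.sense(); print(s["tcp_pos"],tobox(s["tcp_pos"]),s["gripper_width"],s["wrist_force"],s["time_s"])
E
```

```text
[0.5526 0.1997 0.214 ] [ 51.3037 163.5057 213.9594] 0.4610109537863308 [-0.0854 -0.703  -0.0161] 20.65
```

View pics/w17.png

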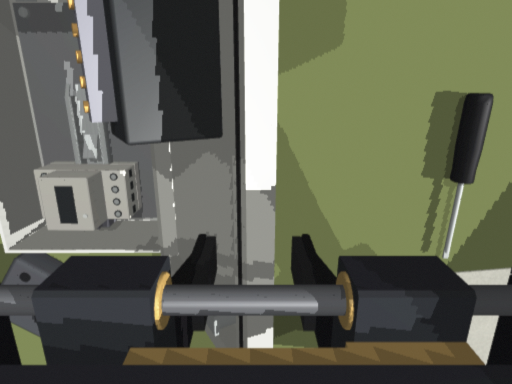

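play_rows --deltas '[138,0,0,-3,0,138,0,0,-5,0,138,0,-0.5,-5,0,138,0,-3,-6,0,138,0,-3,-6,0,138,0,-2.5,-6,0,138,0,-2,-5,0,138,0,-2,-5,0,138,0,-0.5,-2,0,138,0,0,0,0]'

```text
time_s: 21.65
tcp_pos: [0.561, 0.1567, 0.2262]
ee_rot: [[0.978, -0.001, -0.207], [0.207, -0.001, 0.978], [-0.001, -1.0, -0.0]]
wrist_force: [0.2, 1.3, -0.2]
gripper_width: 0.46
```

```bash
python3 - <<'E'
from h import *
np.set_printoptions(precision=4,suppress=True)
c=cap("wrist","w18.png"); s=r.sense(); print(s["tcp_pos"],tobox(s["tcp_pos"]),s["gripper_width"],s["wrist_force"],s["time_s"])
cap("scene","s18.png")
E
```

```text
[0.561  0.157  0.2261] [ 50.6248 120.0196 226.0681] 0.46149687431688835 [-0.9871  0.9397 -0.2823] 21.7
```

View pics/w18.png

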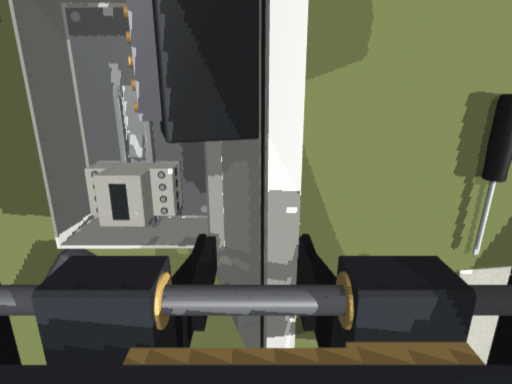

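View pics/s18.png

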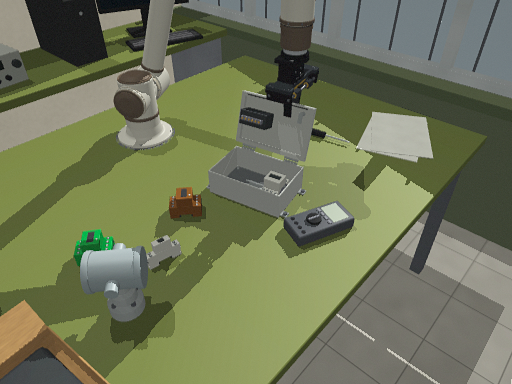

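play_rows --deltas '[138,0,-1,-4,0,142,0,-1,-4,0,148,0,-1,-4,0,155,0,-0.8,-3,0,162,0,-0.6,-3,0,168,0,-0.5,-2,0,174,0,-0.3,-2,0,178,0,-0.3,-1,0,178,0,0,0,0,178,0,0,0,0]'

```text
time_s: 22.75
tcp_pos: [0.5659, 0.1349, 0.232]
ee_rot: [[0.978, -0.0, -0.208], [0.208, -0.0, 0.978], [-0.0, -1.0, -0.0]]
wrist_force: [0.2, 0.3, 0.7]
gripper_width: 0.307
```

```bash
python3 - <<'E'
from h import *
np.set_printoptions(precision=4,suppress=True)
c=cap("wrist","w19.png"); s=r.sense(); print(s["tcp_pos"],tobox(s["tcp_pos"]),s["gripper_width"],s["wrist_force"],s["time_s"])
E
```

```text
[0.5659 0.1349 0.232 ] [ 50.8199  97.4058 232.0111] 0.3033883416631564 [-0.1361  0.0343 -0.6469] 22.8
```

View pics/w19.png

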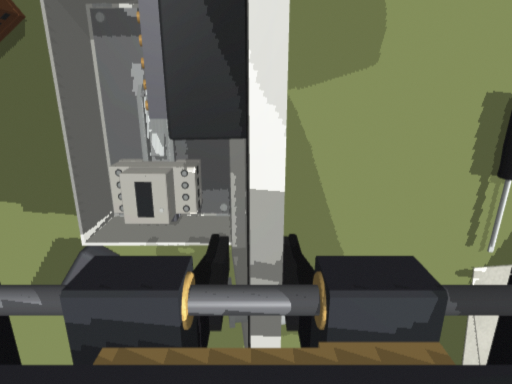

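play_rows --deltas '[185,0,0,1,0,195,0,0,1,0,205,0,0,1,0,255,0,0,1,0,255,0,0,0,0,255,0,0,0,0,255,0,0,0,0,255,0,0,0,0,255,0,0,0,0,255,0,0,0,0]'

```text
time_s: 23.8
tcp_pos: [0.5651, 0.1388, 0.2321]
ee_rot: [[0.978, 0.0, -0.208], [0.208, -0.0, 0.978], [0.0, -1.0, -0.0]]
wrist_force: [-0.3, -1.0, -0.6]
gripper_width: 0.171
```

```bash
python3 - <<'E'
from h import *
np.set_printoptions(precision=2,suppress=True)
c=cap("wrist","w20.png"); s=r.sense(); print(s["tcp_pos"],s["ee_rot"],tobox(s["tcp_pos"]),s["gripper_width"]*87,s["wrist_force"],s["moment"],s["time_s"])
d=lambda th:np.array([-np.cos(th),np.sin(th)]);n=lambda th:np.array([-np.sin(th),-np.cos(th)])
for th in (1.62,1.66,1.697,1.74):
    e=np.array([86,92])+166*d(th)+4.5*n(th)
    print(th,e,[proj(c,frombox([x,*(e+k*n(th))])) for k in (7.5,-7.5) for x in (-30,10)])
a=cap("scene","s20.png")
cv2.imwrite("pics/c21.png",cv2.resize(a["img"][60:220,190:330],None,fx=3.7,fy=3.7,interpolation=cv2.INTER_CUBIC))
img=c["img"].astype(int)
for v in (60,100,140,180,200,220):
    row=img[v,220:310].sum(1); print(v,[ (220+i) for i in range(1,90) if abs(row[i]-row[i-1])>60])
E
```

```text
[0.57 0.14 0.23] [[ 0.98  0.   -0.21]
 [ 0.21 -0.    0.98]
 [ 0.   -1.   -0.  ]] [ 50.89 101.29 232.09] 15.17151524457735 [ 0.84 -1.04  0.44] [-0.45 -0.13  0.02] 23.85
1.62 [ 89.67 258.02] [array([207.58,  96.78]), array([211.51, 194.28]), array([245.91,  96.71]), array([246.6 , 193.74])]
1.66 [ 96.31 257.74] [array([224.59,  96.77]), array([227.08, 194.28]), array([262.69,  96.66]), array([261.98, 193.33])]
1.697 [102.43 257.25] [array([240.34,  96.75]), array([241.5 , 194.12]), array([277.99,  96.6 ]), array([276.01, 192.8 ])]
1.74 [109.52 256.39] [array([258.53,  96.7 ]), array([258.17, 193.74]), array([295.36,  96.52]), array([291.97, 191.99])]
60 [234, 235, 236, 274, 275]
100 [235, 236, 237, 274, 275]
140 [225, 234, 235, 236, 237, 273, 274, 275]
180 [226, 228, 235, 237, 238, 273, 274]
200 [227, 229, 235, 236, 237, 238, 273]
220 [227, 229, 236, 238, 239, 272, 273]
```

View pics/w20.png

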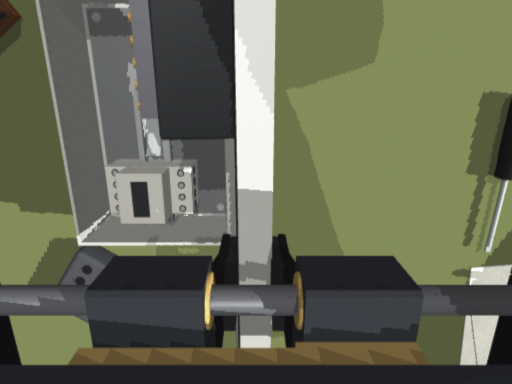

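View pics/c21.png

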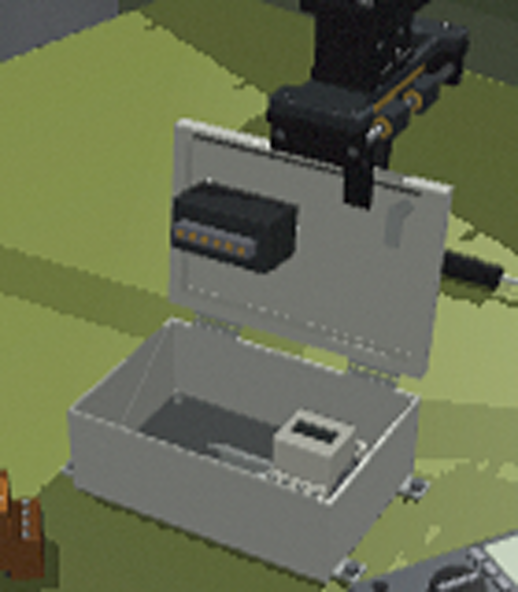

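play_rows --deltas '[255,0,0,0.7,0,255,0,0.1,0.7,0,255,0,0,0,0,255,0,0,0,0,255,0,0,0,0,255,0,0,0,0,255,0,0,0,0,255,0,0,0,0,255,0,0,0,0,255,0,0,0,0]'

```text
time_s: 24.9
tcp_pos: [0.5648, 0.1402, 0.2319]
ee_rot: [[0.978, -0.0, -0.208], [0.208, -0.0, 0.978], [-0.0, -1.0, -0.0]]
wrist_force: [0.3, -1.0, -0.3]
gripper_width: 0.173
```

```bash
python3 - <<'E'
from h import *
np.set_printoptions(precision=2,suppress=True)
c=cap("wrist","w21.png"); s=r.sense(); print(tobox(s["tcp_pos"]),s["gripper_width"]*87,s["wrist_force"],s["moment"],s["joint_velocities"],s["time_s"])
d=lambda th:np.array([-np.cos(th),np.sin(th)]);n=lambda th:np.array([-np.sin(th),-np.cos(th)])
for th in (1.688,1.697,1.706):
    e=np.array([86,92])+166*d(th)+4.5*n(th)
    print(th,[proj(c,frombox([x,*(e+k*n(th))])) for k in (7.5,-7.5) for x in (-30,10)])
img=c["img"].astype(int)
for v in (60,100,140,180,194):
    row=img[v,220:310].sum(1); print(v,[ (220+i) for i in range(1,90) if abs(row[i]-row[i-1])>60])
cv2.imwrite("pics/c22.png",cv2.resize(c["img"][120:260,70:250],None,fx=4,fy=4,interpolation=cv2.INTER_CUBIC))
# meter side check in top view
a=cap("top","t21.png"); b=cap("scene","s21.png")
E
```

```text
[ 50.87 102.78 231.91] 15.416660685175307 [ 0.85 -1.33 -0.63] [-0.69 -0.34  0.01] [ 0.11 -0.05 -0.02  0.03 -0.03  0.03] 24.95
1.688 [array([232.78,  96.86]), array([234.58, 194.38]), array([270.65,  96.73]), array([269.27, 193.14])]
1.697 [array([236.62,  96.85]), array([238.09, 194.32]), array([274.35,  96.71]), array([272.67, 192.99])]
1.706 [array([240.45,  96.84]), array([241.6 , 194.26]), array([278.04,  96.7 ]), array([276.06, 192.84])]
60 [234, 235, 236, 275, 276]
100 [235, 236, 237, 274, 275]
140 [223, 234, 235, 236, 237, 273, 274, 275]
180 [224, 225, 229, 235, 237, 238, 273, 274]
194 [225, 229, 235, 236, 237, 238, 273]
```

View pics/c22.png

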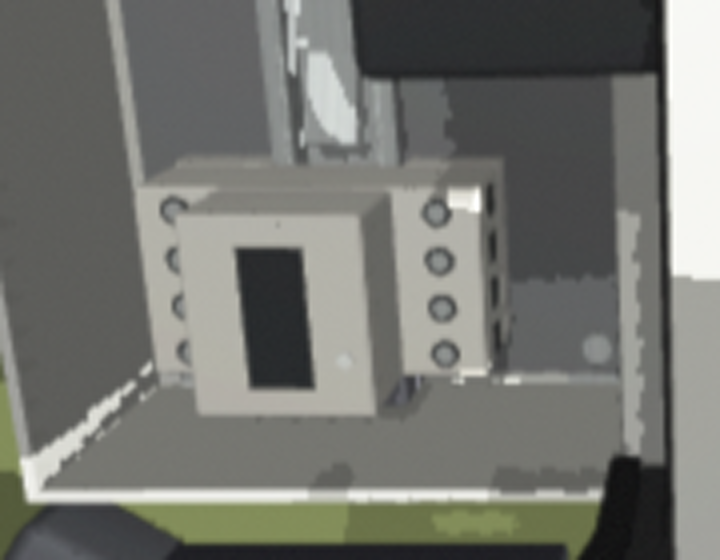

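View pics/s21.png

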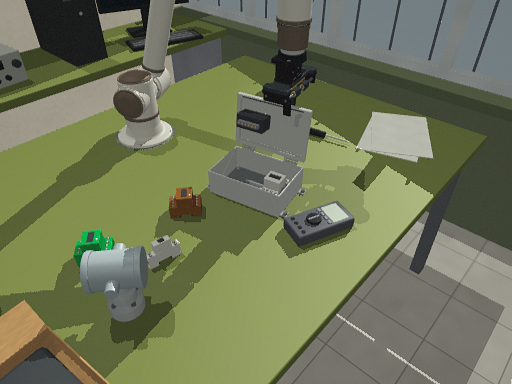

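```bash
python3 -c "
from station import r
print(r.finish_job())"
```

```text
the job is handed in; nothing more can be done
None
```

The job is handed in: the wide module is home on the rail and released, and the gripper is still holding the cover steadily at its balance point. The whole run took about 25 s of the 64 s allowed.

- **Module:** I slid it along until the push force rose from about 7 N to 13.5 N against the end bracket, then let go. Afterwards the pictures put its centre at box x ≈ 69–70 mm (home is 70 mm). The catch tip showed clear behind its rear face. I judged the catch by that view only and did not try pulling the module back.
- **Cover:** I pushed it up between part-open fingers, then closed on the free edge with about 15 mm between the pads. The last wrist picture matched 1.697 rad to within about 0.005 rad. Side force at the wrist was about 1 N and joint speeds were near zero.
- **Bystanders:** in the last scene picture the spare module, both look-alikes, transmitter, multimeter and screwdriver stand where they were.

Two things were slightly off. On release, the tool sprang about 2.6 mm towards the box's far wall and may have touched it lightly, at about 2 N. The rail mouth also read about 1.5 mm off in one later picture, which is within the camera calibration error.

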